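Push a flange through the dust flap of the parts chute

ROBOT

A 7-joint arm with a two-finger parallel gripper is mounted at the origin on the work surface. World frame = base frame: x ahead of the robot, y to its left, z up, the work surface at z = 0. Lengths are in m, angles in rad, forces in N, time in s.
With the tool pointing down it reaches from about 0.4 to 0.85 m from the base axis. Payload 10.4 kg.
Tool frame: the origin (TCP) lies on the centre line of the jaws, within the pads' length; the fingertips stand r.tip_extent ahead of it and the grasp point (between the pads) lies 3 mm ahead of it (r.tip_extent is the distance from the TCP to the fingertips, in m); z points along the fingers, y is the direction in which the jaws open and shut (so a half turn about z gives the same grasp; the last joint's range is limited). The gripper opens to 87 mm and grips with 3 to 60 N. Pads are 19 mm wide; open, the fingers measure 117 mm over their backs; the gripper's body (75 mm by 190 mm) begins 51 mm behind the grasp point.
Start: joints at [-1.194, 0.332, -0.065, 1.46, 0.022, 1.35, -0.088], TCP at [0.243, 0.576, 0.222] pointing down, gripper open.
Joint ranges: [-2.6, 2.6], [-0.5, 2.12], [-1.47, 1.34], [0.16, 2.42], [-1.27, 4.41], [0.06, 2.06], [-2.6, 2.6]. Speed limits (rad/s): [2.22, 2.22, 2.79, 2.79, 3.14, 3.14, 3.14].

INTERFACE

Orientations are given as a unit quaternion [x, y, z, w].
In Python, from bench import r gives the robot as it stands. The module is installed in compiled form; this text tells all that it offers.
- The arm moves only by the shell command python3 -m jog 'ROWS' [FORCE]. ROWS is JSON, a list of rows, each a list of 5 numbers: the shift along the tool's x, y, z in cm, then the turn about the tool's z in rad, then the closure, from 0 (fully open) to 1 (shut). A call has exactly 10 rows; each row shifts and turns the pose as measured when the row begins, along the tool's axes as they then stand; what a row does not reach is not made up. A row lasts 1/10 s, in which the tool goes at most 50 mm and 8.59 degrees, less where a joint would pass 70% of its speed; a pose out of reach is approached as far as the arm can. A call with a gripper value outside its range is refused whole. The fingers move at their own pace and stop on an object; FORCE is the grip in N (left out, the last holds). Time passes only in rows, so rows that do not move let the fingers close, or fill a call up. It gives the time, the measured TCP pose, the force and the opening at its end, in the units of the state.
- r.read_state(): the state, without advancing time (a new reading comes with each control period).
- r.camera(name): name is "scene" or "top" or "wrist"; returns a dict with "pixels" (480x640x3 uint8, red, green, blue), "fx", "fy", "cx", "cy" (pixels), "camera_from_world" (4x4, takes a point from world to camera coordinates). Camera axes: x right, y up, looking along -z (the intrinsics and any distortion apply to the point x, -y, -z); pixel columns grow to the right and rows downward; lengths in m; the calibration is good to about 2 mm. A picture is of the moment at which its call begins. There is no depth.
- r.close_job(): hands the job in, once; it reports no verdict.
The state is a dict: "time": time; "joint_positions": joint angles; "joint_vel": joint speeds; "joint_torque": joint torques, N m; "ee_pos": TCP position; "eef_rot": TCP orientation; "ft_force": force on the tool from outside, world axes, zero at the start; "torque": the same for the moment, N m; "width": finger opening in m.
Only numpy, scipy, OpenCV 4.12 (cv2) and the standard library are available. Lean on these libraries where they do the work, as an engineer would, in place of code of your own. Each camera call takes 0.05 s, during which the arm holds its last target. There are 200 camera calls.

TASK

Push the low stepped flange along the steel deck with your fingertips and in through the hanging dust flap of the parts chute, until it drops off the deck's end into the catch box, then draw your fingers out so that the flap falls fully shut. Slide it gently and steadily, upright on the deck all the way to the flap: do not grip, lift, tip or fling it. Leave everything else where it stands.

Things in the scene. Friction and masses are not known exactly. Their poses are not given: they have to be found in the camera images.
- flange_mid (a point): the part to move: low stepped round steel flange standing on the deck: lower part 50 mm diameter, 16 mm tall, on it a neck 34 mm diameter; 30 mm tall overall. This point is on its axis, 15 mm above its underside; z is its axis. It starts left or right of the space in front of the doorway, the sleeve on the other side
- flange: the same flange: origin at the centre of its underside. About 0.25 kg (0.17 to 0.34); it slides on the deck with ordinary friction and stops as soon as it is no longer pushed
- chute: parts chute, fixed: a level steel deck, top 60 mm above the bench, and behind it a grey catch box 150 mm wide, 200 deep, 175 high with a clear cover. Origin: at bench height, under the middle of the box's front face; +x points into the box (away from the robot, up to 0.22 rad askew), z up. The deck spans x -200 to 0, y -220 to 220 mm, no rim. The box's floor is at bench height
- doorway (a point): point at deck height in the middle of the doorway, below the hinge rod, in the shut flap's plane; axes as the chute's. The doorway is 110 mm wide, 102 high, no sill. The deck goes on 8 mm past this point, then drops to a steep slide plate: a part pushed off that edge falls into the box. Two cheeks 25 mm tall flare out from the doorway to 39 mm in front of this point, there about 160 mm apart
- flap (a joint): angle of the dust flap: 0 hanging shut, growing as its lower edge swings into the box, at most 1.45; inward only, falls shut by its own weight. Aluminium sheet 106 mm wide, 2.5 mm thick, 90 g; hinge rod 6 mm thick, level, 105 mm above the deck; lower edge 3 mm above the deck when shut. A part pushed against it opens it; takes about 1 N
- sleeve: plain open steel tube standing on end on the deck, 42 mm diameter, 55 mm tall (taller and slimmer than the flange, same steel). Leave it. Origin: centre of its underside
- pot: closed round steel vessel on the bench, 106 mm diameter, 110 mm tall. Leave it. Origin: centre of its underside
- clamp_ring: flat steel ring lying on the bench beside the catch box, 68 mm outside diameter, 10 mm thick. Leave it. Origin: centre of its underside
- screwdriver: screwdriver lying on the bench, about 200 mm long along its x axis. Leave it
- mug: white ceramic mug, 80 mm diameter, 95 mm tall, handle at its +y side. Leave it. Origin: centre of its underside
- discs: stack of brown sanding discs lying flat, 125 mm diameter, 14 mm high. Leave it. Origin: centre of its underside
- jar: grey jar with a black cap, 68 mm diameter, 90 mm tall, beside the catch box. Leave it. Origin: centre of its underside
Things that resemble listed ones, but are neither listed nor needed, are in the scene too. What is shaped like the flange but turquoise is not meant.

How it is judged:
By the outcome, as a careful person would: the job done as asked, in the order asked, and still so for the second after the job is handed in, with the robot touching nothing.
It also fails if it takes over 45 s, if anything falls off the work surface, if the arm or the gripper's body presses on something with over 40 N, if the wrist force passes 120 N, or if a joint passes its speed limit or range.

## Working session

There is one attempt and no reset: what is moved stays moved. The work goes in short steps, Python scripts to look and compute and a shell command to move; the robot and the scene stay as the last step left them, time stands still between calls to the robot, and variables do not carry over. Pictures are saved under pics/ and viewed, about 8 in all and at most 12, crops included, and the job is handed in when it is done.

```bash
mkdir -p pics
cat > h.py <<'E'
from bench import r
import numpy as np, cv2
def snap(n,f):
    c=r.camera(n); cv2.imwrite('pics/'+f,c['pixels'][:,:,::-1]); np.save('pics/'+n+'.npy',{k:c[k] for k in c},allow_pickle=True); return c
def ray(c,u,v):
    T=np.array(c['camera_from_world']); R=T[:3,:3]; o=-R.T@T[:3,3]
    d=R.T@np.array([(u-c['cx'])/c['fx'],-(v-c['cy'])/c['fy'],-1]); return o,d
def atz(c,u,v,z):
    o,d=ray(c,u,v); return o+d*(z-o[2])/d[2]
def proj(c,p):
    T=np.array(c['camera_from_world']); q=T[:3,:3]@np.array(p)+T[:3,3]
    return c['cx']+c['fx']*q[0]/-q[2], c['cy']-c['fy']*q[1]/-q[2]
E
python3 - <<'E'
from h import *
for n in ('top','scene'):
    c=snap(n,n+'1.png'); print({k:c[k] for k in c if k!='pixels'})
s=r.read_state(); print(s,r.tip_extent)
E
```

```text
{'fx': 492.96482749843744, 'fy': 492.96482749843744, 'cx': 308.87764514922736, 'cy': 243.97626003522936, 'camera_from_world': array([[ 0.01633766, -0.99983755,  0.00761314,  0.00901978],
       [ 0.9880929 ,  0.01730984,  0.15288164, -0.54620467],
       [-0.15298859,  0.00502476,  0.98821518, -1.09325311],
       [ 0.        ,  0.        ,  0.        ,  1.        ]])}
{'fx': 543.966845194914, 'fy': 543.966845194914, 'cx': 318.49947289673617, 'cy': 239.94332876540318, 'camera_from_world': array([[ 0.04471122,  0.99890181,  0.01400274, -0.01008069],
       [-0.83481363,  0.02966033,  0.54973309,  0.36828954],
       [ 0.54871406, -0.03626892,  0.83522299, -1.5619533 ],
       [ 0.        ,  0.        ,  0.        ,  1.        ]])}
{'time': 0.1, 'joint_positions': array([-1.19358642,  0.33279488, -0.06472555,  1.46084053,  0.0216025 ,
        1.34988   , -0.08846806]), 'joint_vel': array([ 0.00062021, -0.00162228, -0.00184625, -0.00143902,  0.00091496,
       -0.00182163,  0.00118038]), 'joint_torque': array([ 1.69510535e-03, -6.24544859e+01,  2.49752548e-02, -3.90718460e+01,
       -6.13189791e-02,  3.64461599e-02,  6.57955866e-05]), 'ee_pos': array([0.24313625, 0.575407  , 0.22145019]), 'eef_rot': array([ 1.98539140e-01,  9.80092768e-01, -6.05675723e-04, -9.80051158e-05]), 'ft_force': array([-0.010164  , -0.71012163,  0.20398296]), 'torque': array([-0.01158205, -0.01085617,  0.03952971]), 'width': 0.08682929683897117} 0.022
```

View pics/top1.png

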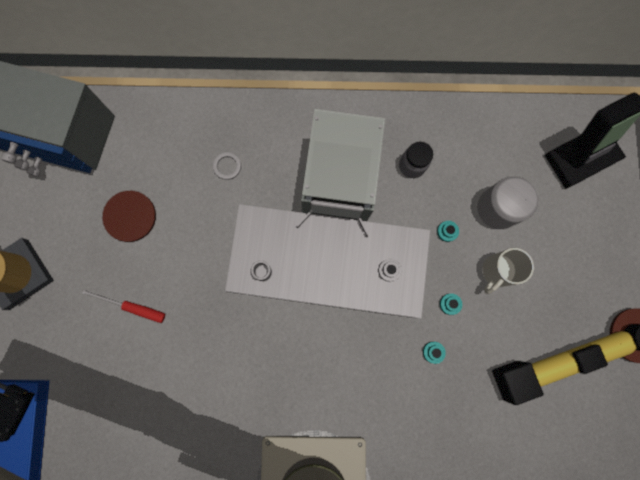

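View pics/scene1.png

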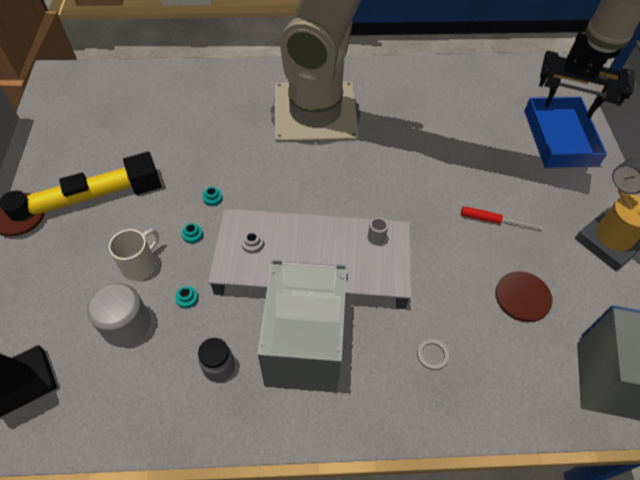

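The top view shows the deck (corners about (239,206), (430,230), (421,317), (226,291)), the flange at (389,270), the sleeve at (261,271) and the doorway near (337,213). Next I'll measure on an enlarged crop.

Run:
```python
from h import *
c=np.load('pics/top.npy',allow_pickle=True).item()
im=c['pixels'][195:325,220:440,::-1]
cv2.imwrite('pics/crop1.png',cv2.resize(im,None,fx=3.6,fy=3.6,interpolation=cv2.INTER_CUBIC))
for u,v in [(239,206),(430,230),(421,317),(226,291)]: print(atz(c,u,v,.06).round(4))
# deck by mask/minAreaRect in world-plane
print('flange',atz(c,389,270,.08),'sleeve',atz(c,261,271,.1))
```

```text
[0.6284 0.1798 0.06  ]
[ 0.5803 -0.2573  0.06  ]
[ 0.3836 -0.2331  0.06  ]
[0.4338 0.2014 0.06  ]
flange [ 0.4850111 -0.1595023  0.08     ] sleeve [0.47601464 0.1211725  0.1       ]
```

View pics/crop1.png

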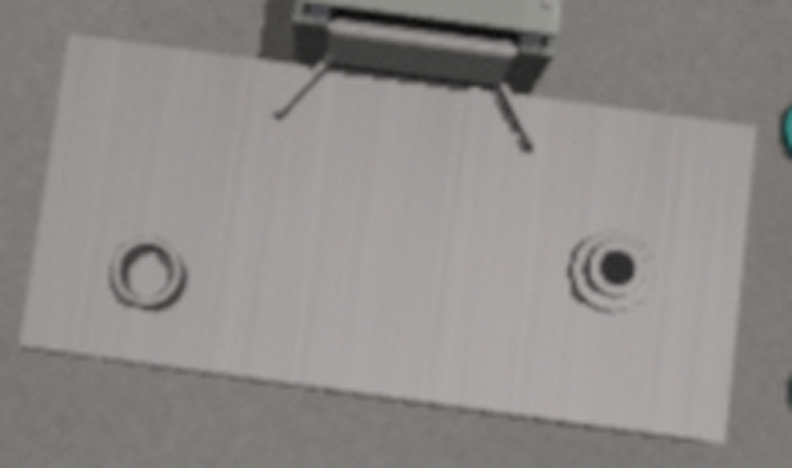

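```bash
cat >> h.py <<'E'
def crop(c,a,b,z): return atz(c,220+a/3.6-.4,195+b/3.6-.4,z)
E
python3 - <<'E'
from h import *
c=np.load('pics/top.npy',allow_pickle=True).item()
P=np.array([crop(c,*p,.06)[:2] for p in [(70,36),(756,126),(725,442),(20,346)]])
M=np.array([[0,.22],[0,-.22],[-.2,-.22],[-.2,.22]])
from scipy.optimize import least_squares
f=lambda q:(q[:2]+M@np.array([[np.cos(q[2]),np.sin(q[2])],[-np.sin(q[2]),np.cos(q[2])]])-P).ravel()
q=least_squares(f,[.6,0,-.1]).x; print(q.round(4)); print((f(q)*1e3).round(1))
R=np.array([[np.cos(q[2]),-np.sin(q[2])],[np.sin(q[2]),np.cos(q[2])]])
loc=lambda p:(R.T@(p[:2]-q[:2])).round(4)
for n,a,b,z in [('bore',617,267,.09),('base',608,272,.074),('sl',148,270,.115),('slbase',147,275,.08),('chL',279,116,.085),('chR',528,150,.085)]:
    p=crop(c,a,b,z); print(n,p.round(4),'chute',loc(p))
p=crop(c,617,267,.09)
for zz,rr in ((.06,.025),(.076,.025),(.09,.017)):
    uv=[proj(c,(p[0]+rr*np.cos(t),p[1]+rr*np.sin(t),zz)) for t in np.linspace(0,6.28,5)[:4]]
    print([(round((u-220+.4)*3.6),round((v-195+.4)*3.6)) for u,v in uv])
from scipy.spatial.transform import Rotation as Ro
s=r.read_state(); print(Ro.from_quat(s['eef_rot']).as_matrix().round(3))
E
```

```text
[ 0.6068 -0.0382 -0.1168]
[ 0.8  0.4  0.  -0.3 -0.2 -0.4 -0.6  0.3]
bore [ 0.4868 -0.1622  0.09  ] chute [-0.1048 -0.1371]
base [ 0.4853 -0.1594  0.074 ] chute [-0.1066 -0.1345]
sl [0.4775 0.1205 0.115 ] chute [-0.1469  0.1426]
slbase [0.478  0.1242 0.08  ] chute [-0.1469  0.1463]
chL [0.5775 0.0453 0.085 ] chute [-0.0389  0.0795]
chR [ 0.5589 -0.1087  0.085 ] chute [-0.0394 -0.0756]
[(608, 232), (569, 271), (609, 312), (649, 273)]
[(613, 229), (573, 269), (613, 310), (654, 270)]
[(617, 239), (589, 267), (617, 295), (645, 268)]
[[-0.921  0.389 -0.   ]
 [ 0.389  0.921 -0.001]
 [-0.    -0.001 -1.   ]]
```

Run:
```python
from h import *
c=np.load('pics/scene.npy',allow_pickle=True).item()
a=c['pixels'][200:400,200:420,::-1]; b=c['pixels'][0:200,500:640,::-1]
s=lambda x:cv2.resize(x,None,fx=2.2,fy=2.2,interpolation=cv2.INTER_CUBIC)
cv2.imwrite('pics/crop2.png',np.hstack([s(a),s(b)]))
w=snap('wrist','wrist1.png'); T=np.array(w['camera_from_world']); o=-T[:3,:3].T@T[:3,3]
s=r.read_state(); from scipy.spatial.transform import Rotation as Ro
print('cam in tool',Ro.from_quat(s['eef_rot']).as_matrix().T@(o-s['ee_pos']))
```

```text
cam in tool [ 8.42868617e-02  4.23272375e-05 -1.62095466e-01]
```

View pics/crop2.png

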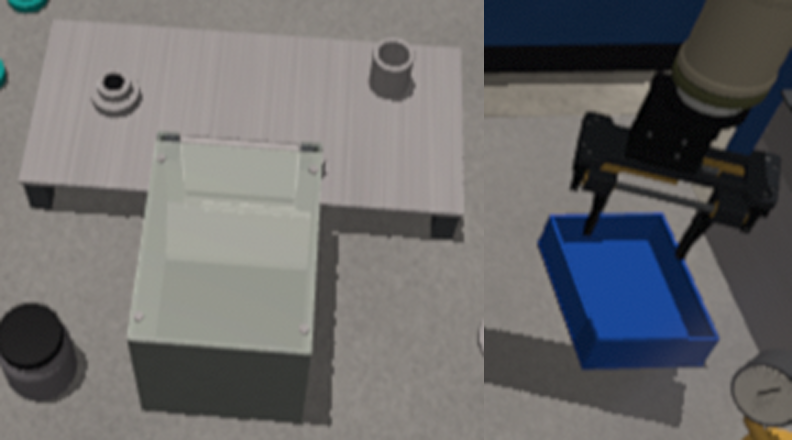

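```bash
cat >> h.py <<'E'
from scipy.spatial.transform import Rotation as Ro
Q=np.array([.6068,-.0382,-.1168]); C=np.array([[np.cos(Q[2]),-np.sin(Q[2]),0],[np.sin(Q[2]),np.cos(Q[2]),0],[0,0,1]])
def w(p): return C@np.array(p,float)+np.array([Q[0],Q[1],0])
def rep(tgt=None):
    """state in chute frame; tool shift (cm) needed to put TCP at chute point tgt"""
    s=r.read_state(); R=Ro.from_quat(s['eef_rot']).as_matrix(); t=lambda p:(C.T@(p-np.array([Q[0],Q[1],0])))
    Rc=C.T@R; tip=s['ee_pos']+R[:,2]*r.tip_extent
    print('t',round(s['time'],2),'tcp',t(s['ee_pos']).round(4),'tip',t(tip).round(4),'xaxis',Rc[:,0].round(3),'zaxis',Rc[:,2].round(3),'F',s['ft_force'].round(1),'w',round(s['width'],4))
    print('q',s['joint_positions'].round(2))
    if tgt is not None: print('shift cm',(100*R.T@(w(tgt)-s['ee_pos'])).round(2))
E
python3 -m jog '[[0,0,0,0.14,0.7],[0,0,0,0.14,0.7],[0,0,0,0.14,0.7],[0,0,0,0.14,0.7],[0,0,0,0.14,0.7],[0,0,0,0.14,0.7],[0,0,0,0.14,0.7],[0,0,0,0.13,0.7],[0,0,0,0,0.7],[0,0,0,0,0.7]]' 20
python3 -c "
from h import *
f=np.array([-.1055,-.1365]);d=np.array([-.174,.985]);p=f-.06*d
print(p);rep([p[0],p[1],.2])"
```

```text
time: 1.15
ee_pos: [0.2425, 0.5737, 0.2179]
eef_rot: [0.7, 0.714, -0.004, 0.002]
ft_force: [0.1, 0.2, -0.2]
width: 0.0268
[-0.09506 -0.1956 ]
t 1.15 tcp [-0.4331  0.5653  0.2179] tip [-0.4332  0.5651  0.1959] xaxis [-0.137  0.991 -0.007] zaxis [-0.002 -0.008 -1.   ] F [ 0.1  0.2 -0.2] w 0.0268
q [-1.31  0.33  0.09  1.47 -0.03  1.35 -1.2 ]
shift cm [-79.99  23.08   2.31]
```

```bash
python3 -m jog '[[-4,1.2,-0.1,-0.037,0.7],[-4,1.2,-0.1,0,0.7],[-4,1.2,-0.1,0,0.7],[-4,1.2,-0.1,0,0.7],[-4,1.2,-0.1,0,0.7],[-4,1.2,-0.1,0,0.7],[-4,1.2,-0.1,0,0.7],[-4,1.2,-0.1,0,0.7],[-4,1.2,-0.1,0,0.7],[-4,1.2,-0.1,0,0.7]]'
python3 -c "
from h import *
rep([-.095,-.1956,.2])"
```

```text
time: 2.15
ee_pos: [0.3932, 0.1737, 0.2288]
eef_rot: [0.668, 0.744, -0.003, 0.001]
ft_force: [0.7, 0.4, 0.6]
width: 0.0261
t 2.15 tcp [-0.2368  0.1855  0.2288] tip [-0.2368  0.1854  0.2068] xaxis [-0.223  0.975 -0.006] zaxis [-0.002 -0.007 -1.   ] F [0.7 0.4 0.6] w 0.0261
q [-0.94 -0.13  0.38  1.94  0.06  1.33 -0.46]
shift cm [-40.3    5.32   3.11]
```

```bash
python3 -m jog '[[-4.2,0.6,0.1,0.02,0.7],[-4.2,0.6,0.1,0.02,0.7],[-4.2,0.6,0.1,0.01,0.7],[-4.2,0.5,0.1,0,0.7],[-4.2,0.5,0.1,0,0.7],[-4.2,0.5,0.1,0,0.7],[-4.2,0.5,0.1,0,0.7],[-4.2,0.5,0.1,0,0.7],[-4,0.5,0.1,0,0.7],[-3,0.5,0.1,0,0.7]]'
python3 -c "
from h import *
rep([-.095,-.1956,.2])"
```

```text
time: 3.15
ee_pos: [0.4812, -0.246, 0.2239]
eef_rot: [0.673, 0.74, 0.001, 0.004]
ft_force: [0.6, 0.8, 0.5]
width: 0.0262
t 3.15 tcp [-0.1006 -0.221   0.2239] tip [-0.1004 -0.2211  0.2019] xaxis [-0.21   0.978 -0.004] zaxis [ 0.008 -0.003 -1.   ] F [0.6 0.8 0.5] w 0.0262
q [-0.49  0.19  1.    1.73 -0.17  1.3   0.64]
shift cm [2.38 1.06 2.39]
```

```bash
python3 -m jog '[[1.2,0.5,0.5,0.037,0.7],[1.1,0.5,1,0,0.7],[0,0,2,0,0.7],[0,0,2,0,0.7],[0,0,2,0,0.7],[0,0,1.5,0,0.7],[0,0,1,0,0.7],[0,0,0.8,0,0.7],[0,0,0.5,0,0.7],[0,0,0,0,0.7]]'
python3 -c "
from h import *
rep([-.095,-.1956,.09])"
```

```text
time: 4.15
ee_pos: [0.4911, -0.2202, 0.1036]
eef_rot: [0.676, 0.737, 0.001, 0.004]
ft_force: [0.2, 0.4, 0.5]
width: 0.0262
t 4.15 tcp [-0.0937 -0.1943  0.1036] tip [-0.0936 -0.1943  0.0816] xaxis [-0.202  0.979 -0.004] zaxis [ 0.007 -0.003 -1.   ] F [0.2 0.4 0.5] w 0.0262
q [-0.45  0.33  0.92  1.88 -0.3   1.07  0.68]
shift cm [-0.1  -0.16  1.36]
```

```bash
python3 -m jog '[[0,0,0.5,0,0.7],[0,0,0.5,0,0.7],[0,0,0.4,0,0.7],[0,0,0.1,0,0.7],[0.3,0,0,0,0.7],[0.5,0,0,0,0.7],[0.5,0,0,0,0.7],[0.5,0,0,0,0.7],[0.3,0,0,0,0.7],[0,0,0,0,0.7]]'
python3 - <<'E'
from h import *
rep([-.095,-.1956,.09])
c=snap('top','t2.png'); s=snap('scene','s2.png')
f=lambda x:cv2.resize(x,None,fx=3,fy=3,interpolation=cv2.INTER_CUBIC)
cv2.imwrite('pics/v2.png',np.hstack([f(c['pixels'][190:340,330:460,::-1]),f(s['pixels'][190:340,160:290,::-1])]))
E
```

```text
time: 5.15
ee_pos: [0.4905, -0.1973, 0.0889]
eef_rot: [0.675, 0.738, 0.002, 0.005]
ft_force: [0.3, 0.1, -0.5]
width: 0.0262
t 5.15 tcp [-0.0969 -0.1716  0.0889] tip [-0.0967 -0.1716  0.0669] xaxis [-0.204  0.979 -0.004] zaxis [ 0.01  -0.002 -1.   ] F [ 0.3  0.1 -0.5] w 0.0262
q [-0.49  0.33  0.92  1.92 -0.3   1.03  0.65]
shift cm [-2.39 -0.3  -0.1 ]
```

View pics/v2.png

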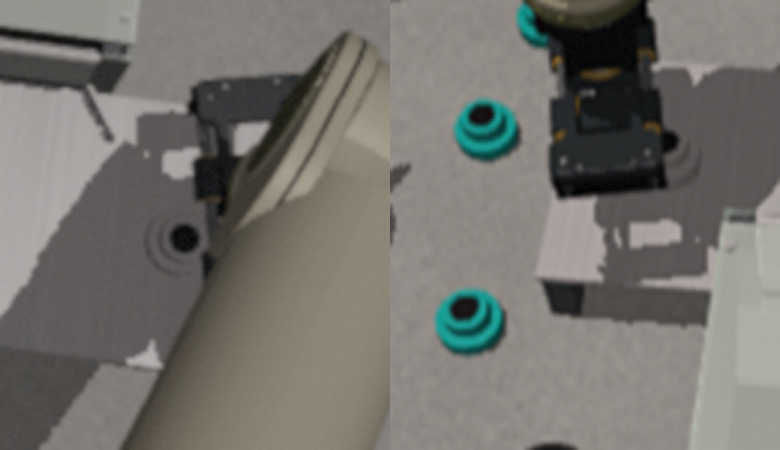

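The top and scene crops show the fingers just behind the flange, whose bore is at crop (185,238), with nothing else nearby. I'll push it sideways now.

```bash
python3 -m jog '[[0.3,0,0,0,0.7],[0.5,0,0,0,0.7],[0.6,0,0,0,0.7],[0.6,0,0,0,0.7],[0.6,0,0,0,0.7],[0.6,0,0,0,0.7],[0.6,0,0,0,0.7],[0.6,0,0,0,0.7],[0.6,0,0,0,0.7],[0.6,0,0,0,0.7]]'
python3 -c "
from h import *
rep([-.1285,-.030,.089])"
```

```text
time: 6.25
ee_pos: [0.4851, -0.1389, 0.0889]
eef_rot: [0.676, 0.737, 0.002, 0.005]
ft_force: [-0.1, -0.7, -0.3]
width: 0.0261
t 6.25 tcp [-0.1091 -0.1142  0.0889] tip [-0.1089 -0.1143  0.0669] xaxis [-0.201  0.979 -0.006] zaxis [ 0.011 -0.004 -1.   ] F [-0.1 -0.7 -0.3] w 0.0261
q [-0.63  0.25  0.92  1.98 -0.24  1.01  0.49]
shift cm [ 8.64 -0.2  -0.07]
```

```bash
python3 -m jog '[[0.6,0,0,0,0.7],[0.6,0,0,0,0.7],[0.6,0,0,0,0.7],[0.6,0,0,0,0.7],[0.6,0,0,0,0.7],[0.6,0,0,0,0.7],[0.6,0,0,0,0.7],[0.6,0,0,0,0.7],[0.6,0,0,0,0.7],[0.6,0,0,0,0.7]]'
python3 -c "
from h import *
rep([-.1285,-.030,.089])"
```

```text
time: 7.25
ee_pos: [0.4796, -0.0739, 0.0887]
eef_rot: [0.676, 0.737, 0.002, 0.006]
ft_force: [0.9, -1.2, 1.4]
width: 0.0262
t 7.25 tcp [-0.1222 -0.0503  0.0887] tip [-0.122  -0.0504  0.0667] xaxis [-0.201  0.98  -0.006] zaxis [ 0.011 -0.004 -1.   ] F [ 0.9 -1.2  1.4] w 0.0262
q [-0.77  0.19  0.91  2.03 -0.17  1.    0.31]
shift cm [ 2.12 -0.21 -0.05]
```

```bash
python3 -m jog '[[0.6,0,0,0,0.7],[0.6,0,0,0,0.7],[0.5,0,0,0,0.7],[0.2,0,0,0,0.7],[0,0,0,0,0.7],[-0.5,0,0,0,0.7],[-1,0,0,0,0.7],[-1.5,0,0,0,0.7],[-1.5,0,-1,0,0.7],[-1,0,-3,0,0.7]]'
python3 -c "
from h import *
rep([-.25,-.1,.40])"
```

```text
time: 8.25
ee_pos: [0.4799, -0.1101, 0.1274]
eef_rot: [0.675, 0.738, -0.001, 0.003]
ft_force: [0.3, 0.1, -0.1]
width: 0.0263
t 8.25 tcp [-0.1177 -0.0862  0.1274] tip [-0.1176 -0.0863  0.1054] xaxis [-0.204  0.979 -0.006] zaxis [ 0.005 -0.005 -1.   ] F [ 0.3  0.1 -0.1] w 0.0263
q [-0.74  0.15  0.95  1.97 -0.13  1.09  0.35]
shift cm [  1.19 -13.13 -27.31]
```

```bash
python3 -m jog '[[0,-1,-3.5,-0.05,0.7],[0,-1,-3.5,-0.14,0.7],[0,0,-3.5,-0.14,0.7],[0,0,-3.5,-0.14,0.7],[0,0,-3.5,-0.14,0.7],[0,0,-3,-0.14,0.7],[0,0,-3,-0.14,0.7],[0,0,-3,-0.14,0.7],[0,0,-2,-0.14,0.7],[0,0,0,-0.14,0.7]]'
python3 -c "
from h import *
rep([.1,0,.40])"
```

```text
time: 9.25
ee_pos: [0.4534, -0.1297, 0.433]
eef_rot: [0.074, 0.997, -0.001, 0.005]
ft_force: [0.2, -0.4, -0.7]
width: 0.0261
t 9.25 tcp [-0.1417 -0.1087  0.433 ] tip [-0.1415 -0.1087  0.411 ] xaxis [-0.999  0.03  -0.011] zaxis [ 0.011 -0.002 -1.   ] F [ 0.2 -0.4 -0.7] w 0.0261
q [-0.97 -0.19  0.99  1.49  0.17  1.75  1.47]
shift cm [-23.79  11.6    3.55]
```

```bash
python3 -m jog '[[-3,1,-3,0,0.7],[-3,1,-3,0,0.7],[-3,1,-3,0,0.7],[-3,1,-3,0,0.7],[-3,1,-3,0,0.7],[-3,1,-3,0,0.7],[-3,1,-3,0,0.7],[-3,1,-3,0,0.7],[-3,1,-3,0,0.7],[-3,1,-3,0,0.7]]'
python3 -c "
from h import *
rep([-.2,0,.40])"
```

```text
time: 10.25
ee_pos: [0.6402, -0.0934, 0.5659]
eef_rot: [0.074, 0.997, -0.01, 0.033]
ft_force: [0.3, 0.3, -0.4]
width: 0.026
t 10.25 tcp [ 0.0396 -0.051   0.5659] tip [ 0.0411 -0.0514  0.544 ] xaxis [-0.997  0.03  -0.068] zaxis [ 0.067 -0.018 -0.998] F [ 0.3  0.3 -0.4] w 0.026
q [-0.08  0.49  0.37  0.55 -0.18  2.06  1.57]
shift cm [25.18  4.6  14.84]
```

The tilt has started to build at the reach limit, so I'll continue.

```bash
python3 -m jog '[[-4,0,-3,0,0.7],[-4,0,-3,0,0.7],[-4,0,-3,0,0.7],[-4,0,-3,0,0.7],[-4,0,-3,0,0.7],[-4,0,-3,0,0.7],[-4,0,-3,0,0.7],[-4,0,-3,0,0.7],[-4,0,-3,0,0.7],[-4,0,-3,0,0.7]]'
python3 -c "
from h import *
rep([-.2,0,.40])"
```

```text
time: 11.25
ee_pos: [0.7173, -0.1125, 0.6312]
eef_rot: [0.073, 0.985, -0.015, 0.158]
ft_force: [0.0, -0.4, 0.0]
width: 0.0259
t 11.25 tcp [ 0.1184 -0.0609  0.6312] tip [ 0.1252 -0.0612  0.6104] xaxis [-0.949  0.029 -0.313] zaxis [ 0.313 -0.017 -0.95 ] F [ 0.  -0.4  0. ] w 0.0259
q [-0.02  0.71  1.34  0.16 -1.18  2.06  1.62]
shift cm [37.64  5.19 11.91]
```

```bash
python3 -m jog '[[-4,0,-3,0,0.7],[-4,0,-3,0,0.7],[-4,0,-3,0,0.7],[4,0,0,0,0.7],[4,0,0,0,0.7],[4,0,0,0,0.7],[4,0,0,0,0.7],[4,0,0,0,0.7],[4,0,0,0,0.7],[4,0,0,0,0.7]]'
python3 -c "
from h import *
rep([-.2,0,.20])"
```

```text
time: 12.25
ee_pos: [0.5603, -0.0891, 0.6757]
eef_rot: [0.114, 0.97, -0.015, 0.214]
ft_force: [-2.5, 0.1, 0.7]
width: 0.026
t 12.25 tcp [-0.0403 -0.056   0.6757] tip [-0.0311 -0.0566  0.6557] xaxis [-0.901  0.11  -0.419] zaxis [ 0.418 -0.029 -0.908] F [-2.5  0.1  0.7] w 0.026
q [-1.11  0.02  1.21  0.94  0.02  1.77  1.44]
shift cm [34.95  2.83 36.34]
```

```bash
python3 -m jog '[[3.5,0,2,-0.06,0.7],[3.5,0,2,-0.06,0.7],[3.5,0.3,4,0,0.7],[3.5,0.3,4,0,0.7],[3.5,0.3,4,0,0.7],[3.5,0.3,4,0,0.7],[3.5,0.3,4,0,0.7],[3.5,0.3,4,0,0.7],[3,0.3,4,0,0.7],[2,0,2,0,0.7]]'
python3 - <<'E'
from h import *
rep([-.22,0,.20])
c=snap('top','t3.png'); s=snap('scene','s3.png')
cv2.imwrite('pics/v3.png',np.hstack([cv2.resize(c['pixels'][190:340,220:440,::-1],None,fx=1.8,fy=1.8),cv2.resize(s['pixels'][190:340,200:420,::-1],None,fx=1.8,fy=1.8)]))
E
```

```text
time: 13.25
ee_pos: [0.426, -0.0565, 0.296]
eef_rot: [0.08, 0.974, -0.014, 0.213]
ft_force: [-0.4, 0.3, 1.2]
width: 0.0255
t 13.25 tcp [-0.1774 -0.0392  0.296 ] tip [-0.1683 -0.0395  0.276 ] xaxis [-0.908  0.044 -0.417] zaxis [ 0.417 -0.013 -0.909] F [-0.4  0.3  1.2] w 0.0255
q [-0.17 -0.5   0.09  2.14  0.16  1.08  1.28]
shift cm [8.04 3.66 6.9 ]
```

View pics/v3.png

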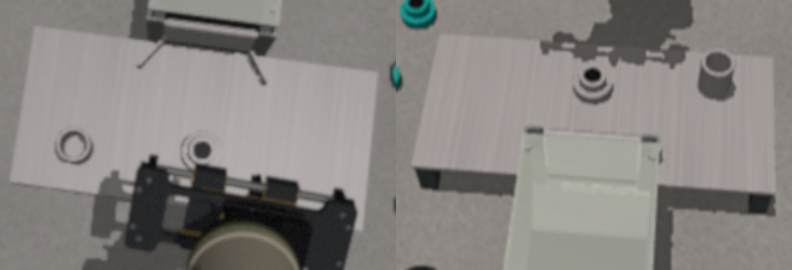

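```bash
python3 - <<'E'
from h import *
c=np.load('pics/top.npy',allow_pickle=True).item(); s=np.load('pics/scene.npy',allow_pickle=True).item()
t=lambda p:(C.T@(p-np.array([Q[0],Q[1],0]))).round(4)
print(t(atz(c,332.2-.3,272.8-.3,.09)),t(atz(s,309.4-.3,231.7-.3,.09)))
E
python3 -m jog '[[1.2,0.4,0.4,-0.04,0.7],[1.2,0.4,0.6,0,0.7],[1.1,0.4,0.9,0,0.7],[1,0.4,1.1,0,0.7],[0.9,0.4,1.2,0,0.7],[0.8,0.4,1.2,0,0.7],[0.7,0.4,1,0,0.7],[0.5,0.4,0.8,0,0.7],[0,0,0,0,0.7],[0,0,0,0,0.7]]'
python3 -c "
from h import *
rep([-.2,0,.088])"
```

```text
[-0.1302 -0.0099  0.09  ] [-0.1302 -0.0107  0.09  ]
time: 14.35
ee_pos: [0.4127, -0.0204, 0.2171]
eef_rot: [0.062, 0.974, -0.017, 0.219]
ft_force: [0.9, -0.7, -0.7]
width: 0.0259
t 14.35 tcp [-0.1948 -0.0049  0.2171] tip [-0.1854 -0.0052  0.1972] xaxis [-0.903  0.007 -0.429] zaxis [ 0.429 -0.011 -0.903] F [ 0.9 -0.7 -0.7] w 0.0259
q [ 0.15 -0.49 -0.24  2.3  -0.02  0.89  1.37]
shift cm [ 6.01  0.57 11.43]
```

```bash
python3 -m jog '[[0.7,-0.1,1.4,0,0.7],[0.7,-0.1,1.4,0,0.7],[0.7,-0.1,1.4,0,0.7],[0.7,-0.1,1.4,0,0.7],[0.7,0,1.4,0,0.7],[0.7,0,1.4,0,0.7],[0.4,0,0.8,0,0.7],[0,0,0,0,0.7],[0,0,0,0,0.7],[0,0,0,0,0.7]]'
python3 -c "
from h import *
rep([-.18,-.01,.088])"
```

```text
time: 15.35
ee_pos: [0.4148, -0.0249, 0.1397]
eef_rot: [0.062, 0.972, -0.016, 0.227]
ft_force: [0.2, -0.6, 0.3]
width: 0.0264
t 15.35 tcp [-0.1922 -0.0091  0.1397] tip [-0.1825 -0.0093  0.1199] xaxis [-0.897  0.009 -0.442] zaxis [ 0.442 -0.009 -0.897] F [ 0.2 -0.6  0.3] w 0.0264
q [ 0.63 -0.46 -0.62  2.41 -0.32  0.67  1.64]
shift cm [ 1.19 -0.05  5.18]
```

```bash
python3 -m jog '[[0.5,0,1,0,0.7],[0.5,0,1,0,0.7],[0.5,0,1,0,0.7],[0.5,0,1,0,0.7],[0.5,0,1,0,0.7],[0,0,0,0,0.7],[0,0,0,0,0.7],[0,0,0,0,0.7],[0,0,0,0,0.7],[0,0,0,0,0.7]]'
python3 -c "
from h import *
rep([-.18,-.01,.088])"
```

```text
time: 16.35
ee_pos: [0.4308, -0.0108, 0.0996]
eef_rot: [0.047, 0.973, -0.011, 0.224]
ft_force: [0.2, 0.3, -0.6]
width: 0.0263
t 16.35 tcp [-0.178   0.0067  0.0996] tip [-0.1684  0.0069  0.0798] xaxis [-0.899 -0.018 -0.437] zaxis [ 0.437  0.009 -0.899] F [ 0.2  0.3 -0.6] w 0.0263
q [ 1.12 -0.5  -1.06  2.41 -0.72  0.62  2.  ]
shift cm [ 0.71 -1.67  0.94]
```

```bash
python3 -m jog '[[0,-0.5,-0.4,0.01,0.7],[0,-0.6,-0.4,0.01,0.7],[0,-0.6,0,0,0.7],[0,0,0,0,0.7],[0,0,0,0,0.7],[0,0,0,0,0.7],[0,0,0,0,0.7],[0,0,0,0,0.7],[0,0,0,0,0.7],[0,0,0,0,0.7]]'
python3 -c "
from h import *
rep([-.175,-.01,.090])"
```

```text
time: 17.35
ee_pos: [0.4259, -0.0269, 0.1074]
eef_rot: [0.056, 0.973, -0.008, 0.224]
ft_force: [0.5, -0.3, -0.7]
width: 0.0261
t 17.35 tcp [-0.1809 -0.0099  0.1074] tip [-0.1713 -0.0097  0.0876] xaxis [-0.899 -0.    -0.437] zaxis [ 0.437  0.01  -0.899] F [ 0.5 -0.3 -0.7] w 0.0261
q [ 1.1  -0.5  -1.    2.42 -0.71  0.65  2.03]
shift cm [ 0.22 -0.03  1.82]
```

```bash
python3 -m jog '[[0.07,0,0.4,0,0.7],[0.07,0,0.4,0,0.7],[0.07,0,0.4,0,0.7],[0.07,0,0.4,0,0.7],[0.07,0,0.3,0,0.7],[0,0,0,0,0.7],[0,0,0,0,0.7],[0,0,0,0,0.7],[0,0,0,0,0.7],[0,0,0,0,0.7]]'
python3 - <<'E'
from h import *
rep([-.175,-.01,.090]); print(r.read_state()['joint_positions'].round(4))
c=snap('top','t4.png'); s=snap('scene','s4.png')
cv2.imwrite('pics/v4.png',np.hstack([cv2.resize(c['pixels'][200:340,260:400,::-1],None,fx=2.8,fy=2.8),cv2.resize(s['pixels'][160:300,240:380,::-1],None,fx=2.8,fy=2.8)]))
E
```

```text
time: 18.35
ee_pos: [0.4335, -0.0273, 0.0886]
eef_rot: [0.056, 0.973, -0.008, 0.223]
ft_force: [0.5, 0.5, -0.1]
width: 0.0263
t 18.35 tcp [-0.1733 -0.0093  0.0886] tip [-0.1638 -0.0091  0.0688] xaxis [-0.9   -0.    -0.435] zaxis [ 0.435  0.01  -0.9  ] F [ 0.5  0.5 -0.1] w 0.0263
q [ 1.25 -0.5  -1.14  2.42 -0.81  0.62  2.12]
shift cm [ 0.09 -0.07 -0.2 ]
[ 1.2535 -0.499  -1.1361  2.4161 -0.8142  0.6163  2.1216]
```

View pics/v4.png

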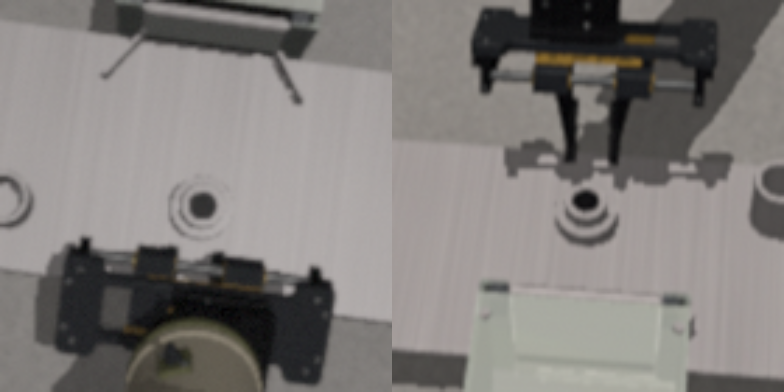

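```bash
python3 -m jog '[[-0.3,0,0.14,0,0.7],[-0.45,0,0.22,0,0.7],[-0.45,0,0.22,0,0.7],[-0.45,0.03,0.22,0,0.7],[-0.45,0.03,0.22,0,0.7],[-0.45,0.03,0.22,0,0.7],[-0.45,0.03,0.22,0,0.7],[-0.45,0.03,0.22,0,0.7],[-0.45,0.03,0.22,0,0.7],[-0.45,0.03,0.22,0,0.7]]'
python3 -c "
from h import *
rep([-.02,0,.0865])"
```

```text
time: 19.45
ee_pos: [0.486, -0.0308, 0.0886]
eef_rot: [0.056, 0.973, -0.008, 0.223]
ft_force: [-1.4, 0.3, 2.1]
width: 0.0263
t 19.45 tcp [-0.1208 -0.0068  0.0886] tip [-0.1113 -0.0065  0.0688] xaxis [-0.9    0.    -0.435] zaxis [ 0.435  0.011 -0.9  ] F [-1.4  0.3  2.1] w 0.0263
q [ 1.49 -0.38 -1.37  2.3  -0.72  0.55  2.06]
shift cm [-8.99  0.63  4.59]
```

```bash
python3 -m jog '[[-0.45,0.03,0.22,0,0.7],[-0.45,0.03,0.22,0,0.7],[-0.45,0.03,0.22,0,0.7],[-0.45,0.03,0.22,0,0.7],[-0.45,0.03,0.22,0,0.7],[-0.45,0.03,0.22,0,0.7],[-0.45,0.03,0.22,0,0.7],[-0.45,0.03,0.22,0,0.7],[-0.45,0.03,0.22,0,0.7],[-0.2,0,0.1,0,0.7]]'
python3 - <<'E'
from h import *
rep([-.025,0,.0865])
c=snap('top','t5.png'); s=snap('scene','s5.png')
cv2.imwrite('pics/v5.png',np.hstack([cv2.resize(c['pixels'][180:320,260:400,::-1],None,fx=2.8,fy=2.8),cv2.resize(s['pixels'][180:320,240:380,::-1],None,fx=2.8,fy=2.8)]))
E
```

```text
time: 20.45
ee_pos: [0.5341, -0.0356, 0.0897]
eef_rot: [0.059, 0.973, -0.008, 0.223]
ft_force: [-2.0, 0.2, 1.6]
width: 0.0261
t 20.45 tcp [-0.0725 -0.0059  0.0897] tip [-0.063  -0.0057  0.0699] xaxis [-0.901  0.007 -0.434] zaxis [ 0.434  0.009 -0.901] F [-2.   0.2  1.6] w 0.0261
q [ 1.31  0.12 -1.37  2.2   0.37  0.5   1.12]
shift cm [-4.14  0.59  2.36]
```

View pics/v5.png

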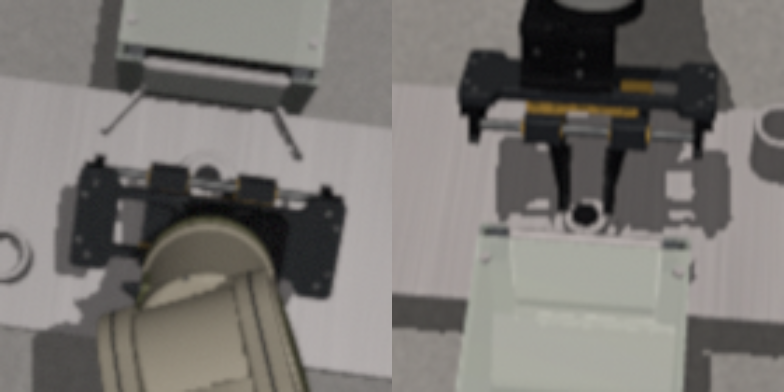

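The flange sits in the cradle just before the flap, its bore centred between the fingers at crop (585,215), and the sleeve hasn't moved. I'll keep pushing.

```bash
python3 -m jog '[[-0.3,0.05,0.14,0,0.7],[-0.4,0.05,0.2,0,0.7],[-0.4,0.05,0.2,0,0.7],[-0.4,0.05,0.2,0,0.7],[-0.4,0.05,0.2,0,0.7],[-0.4,0.05,0.2,0,0.7],[-0.4,0,0.2,0,0.7],[-0.4,0,0.2,0,0.7],[-0.2,0,0.1,0,0.7],[0,0,0,0,0.7]]'
python3 - <<'E'
from h import *
rep([-.025,0,.0865])
E
```

```text
time: 21.55
ee_pos: [0.5731, -0.0382, 0.09]
eef_rot: [0.06, 0.973, -0.01, 0.223]
ft_force: [-0.5, -0.3, 1.7]
width: 0.0256
t 21.55 tcp [-0.0335 -0.004   0.09  ] tip [-0.0239 -0.0038  0.0702] xaxis [-0.9    0.007 -0.435] zaxis [ 0.435  0.005 -0.9  ] F [-0.5 -0.3  1.7] w 0.0256
q [ 1.08  0.24 -1.2   2.11  0.58  0.56  0.95]
shift cm [-0.61  0.4   0.69]
```

```bash
python3 -m jog '[[-0.25,0,0.12,0,0.7],[-0.27,0,0.13,0,0.7],[-0.27,0,0.13,0,0.7],[0,0,0,0,0.7],[0,0,0,0,0.7],[0,0,0,0,0.7],[0,0,0,0,0.7],[0,0,0,0,0.7],[0,0,0,0,0.7],[0,0,0,0,0.7]]'
python3 - <<'E'
from h import *
rep([-.025,0,.0865])
c=snap('top','t6.png'); s=snap('scene','s6.png')
cv2.imwrite('pics/v6.png',np.hstack([cv2.resize(c['pixels'][160:300,260:400,::-1],None,fx=2.8,fy=2.8),cv2.resize(s['pixels'][190:330,240:380,::-1],None,fx=2.8,fy=2.8)]))
E
```

```text
time: 22.55
ee_pos: [0.5824, -0.0395, 0.0901]
eef_rot: [0.06, 0.973, -0.01, 0.223]
ft_force: [-1.3, 0.8, 0.4]
width: 0.026
t 22.55 tcp [-0.0241 -0.0042  0.0901] tip [-0.0145 -0.0041  0.0703] xaxis [-0.9    0.007 -0.436] zaxis [ 0.436  0.004 -0.9  ] F [-1.3  0.8  0.4] w 0.026
q [ 1.05  0.27 -1.17  2.09  0.61  0.57  0.93]
shift cm [0.24 0.41 0.29]
```

View pics/v6.png

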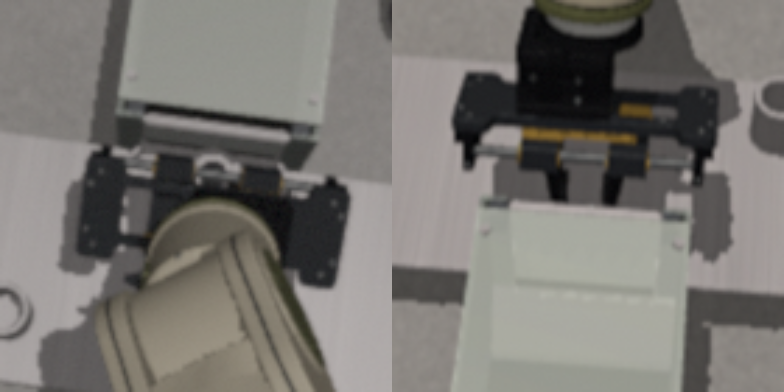

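Run:
```python
from h import *
c=np.load('pics/top.npy',allow_pickle=True).item()
t=lambda p:(C.T@(p-np.array([Q[0],Q[1],0]))).round(4)
u,v=260+213/2.8,160+168/2.8; print(t(atz(c,u,v,.09)))
I=lambda p:tuple(np.round([(proj(c,w(p))[0]-260)*2.8,(proj(c,w(p))[1]-160)*2.8]).astype(int))
for n,p in dict(tip=(-.0145,-.004,.07),tcp=(-.024,-.004,.09),rodL=(0,.053,.165),rodR=(0,-.053,.165),baseL=(0,.055,.06),baseR=(0,-.055,.06),boxL=(0,.075,.175),boxR=(0,-.075,.175),expC=(.0155,-.004,.09)).items(): print(n,I(p))
print('cheeks',[ (round((q/3.6+220-.4-260)*2.8),round((q2/3.6+195-.4-160)*2.8)) for q,q2 in [(279,116),(528,150)]])
im=c['pixels'][190:240,300:372,::-1]; cv2.imwrite('pics/v7.png',cv2.resize(im,None,fx=11,fy=11,interpolation=cv2.INTER_CUBIC))
```

```text
[-0.0129 -0.0044  0.09  ]
tip (np.int64(211), np.int64(175))
tcp (np.int64(211), np.int64(182))
rodL (np.int64(145), np.int64(121))
rodR (np.int64(287), np.int64(139))
baseL (np.int64(141), np.int64(150))
baseR (np.int64(274), np.int64(168))
boxL (np.int64(115), np.int64(113))
boxR (np.int64(318), np.int64(140))
expC (np.int64(217), np.int64(133))
cheeks [(104, 187), (298, 214)]
```

View pics/v7.png

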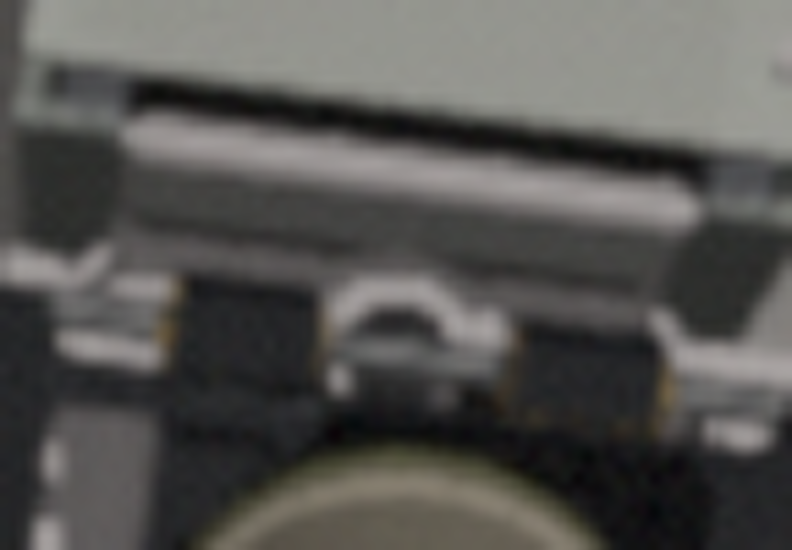

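Run:
```python
from h import *
t=lambda p:(C.T@(p-np.array([Q[0],Q[1],0]))).round(4)
c=np.load('pics/top.npy',allow_pickle=True).item(); s=np.load('pics/scene.npy',allow_pickle=True).item()
print('v5',t(atz(c,333.9-.3,241.4-.3,.09)),t(atz(s,308.6,256.5,.09)))
print('now ring front',t(atz(c,300+390/11-.5,190+280/11-.5,.09)))
# tip visible in scene v5? project where tips should appear (v5 crop)
for p in [(-.063,.007,.07),(-.063,-.019,.07),(-.033,-.006,.09)]:
    u,v=proj(s,w(p)); print('v5crop',round((u-240)*2.8+392),round((v-180)*2.8))
```

```text
v5 [-0.0607 -0.0049  0.09  ] [-0.0641 -0.0064  0.09  ]
now ring front [-0.0019 -0.0005  0.09  ]
v5crop 601 230
v5crop 568 228
v5crop 581 249
```

Run:
```python
from h import *
c=snap('wrist','w2.png'); im=c['pixels'][:,:,::-1].copy()
T=np.array(c['camera_from_world']); print('cam',(C.T@(-T[:3,:3].T@T[:3,3]-np.array([Q[0],Q[1],0]))).round(3))
def circ(x,y,z,rr,col):
    pts=np.array([proj(c,w((x+rr*np.cos(a),y+rr*np.sin(a),z))) for a in np.linspace(0,6.28,40)]).round().astype(int); cv2.polylines(im,[pts],False,col,1)
circ(-.019,-.004,.09,.017,(0,0,255)); circ(.0155,-.004,.09,.017,(0,255,0))
s=r.read_state(); R=Ro.from_quat(s['eef_rot']).as_matrix()
for a in (-.0095,.0095):
  for b in (-.013,.013):
    p=s['ee_pos']+R@np.array([a,b,.022]); u=proj(c,p); print(u); cv2.circle(im,tuple(int(round(x)) for x in u),3,(255,0,0) if a<0 else (0,255,255),-1)
for p in [(-.2,.22,.06),(-.2,-.22,.06),(-.039,.0795,.085),(-.039,-.0756,.085),(0,.055,.06),(0,-.055,.06),(0,.075,.175),(0,-.075,.175)]:
    u=proj(c,w(p)); cv2.circle(im,tuple(int(round(x)) for x in u),4,(255,0,255),1)
cv2.imwrite('pics/w2m.png',im)
```

```text
cam [-0.171 -0.004  0.199]
(np.float64(302.0357635067385), np.float64(304.11447945631056))
(np.float64(349.54526170279115), np.float64(304.1131641353987))
(np.float64(301.3432061201731), np.float64(271.8519834971))
(np.float64(350.2345206450082), np.float64(271.85575780931197))
```

View pics/w2m.png

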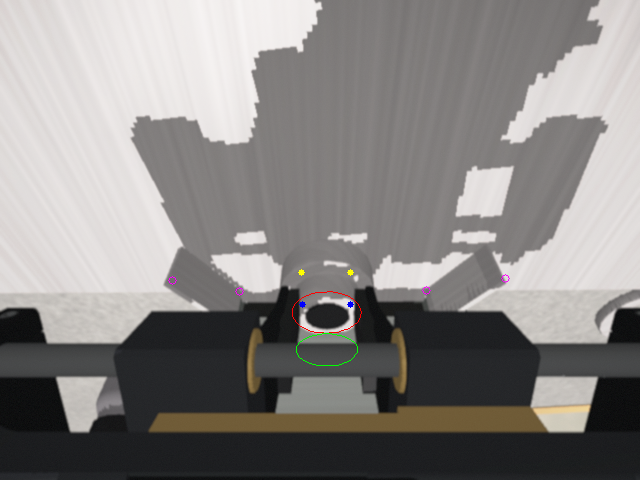

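```bash
python3 - <<'E'
from h import *
t=lambda p:(C.T@(p-np.array([Q[0],Q[1],0]))).round(4)
c=np.load('pics/top.npy',allow_pickle=True).item()
for a,b in [(90,155),(330,182)]: print(t(atz(c,260+a/2.8,160+b/2.8,.15)))
x=np.load('pics/wrist.npy',allow_pickle=True).item(); print(t(atz(x,327,317,.09)), t(atz(x,327,243,.076)),t(atz(x,283,270,.076)),t(atz(x,372,270,.076)))
E
python3 -m jog '[[0,0,0,0,0.5],[0,0,0,0,0.5],[0,0,0,0,0.5],[0.45,0,-0.22,0,0.5],[0.9,0,-0.44,0,0.5],[0.9,0,-0.44,0,0.5],[0.9,0,-0.44,0,0.5],[0.9,0,-0.44,0,0.5],[0.9,0,-0.44,0,1],[0,0,0,0,1]]'
python3 - <<'E'
from h import *
rep([-.07,-.004,.0865])
c=snap('wrist','w3.png');snap('top','t7.png');snap('scene','s7.png')
E
```

```text
[-0.0281  0.0905  0.15  ]
[-0.0244 -0.0903  0.15  ]
[-0.0159 -0.0036  0.09  ] [-0.0535 -0.0034  0.076 ] [-0.0355 -0.025   0.076 ] [-0.035   0.0187  0.076 ]
time: 23.7
ee_pos: [0.5241, -0.0318, 0.0888]
eef_rot: [0.059, 0.973, -0.01, 0.222]
ft_force: [0.1, -0.3, -0.8]
width: 0.0345
t 23.7 tcp [-0.0829 -0.0033  0.0888] tip [-0.0734 -0.0032  0.069 ] xaxis [-0.901  0.005 -0.434] zaxis [ 0.434  0.004 -0.901] F [ 0.1 -0.3 -0.8] w 0.0345
q [ 1.36  0.06 -1.41  2.22  0.26  0.48  1.2 ]
shift cm [-1.06 -0.07  0.77]
```

Run:
```python
from h import *
L=lambda n:np.load(f'pics/{n}.npy',allow_pickle=True).item()['pixels'][:,:,::-1]
z=lambda a,W,H:cv2.resize(a,(W,H),interpolation=cv2.INTER_CUBIC)
a=z(L('wrist')[150:450,120:520],400,300); b=z(L('top')[190:265,290:390],400,300); d=z(L('scene')[220:295,265:365],400,300); e=z(L('wrist')[200:350,225:425],400,300)
cv2.imwrite('pics/fin.png',np.vstack([np.hstack([a,b]),np.hstack([e,d])]))
```

```text
(no output)
```

View pics/fin.png

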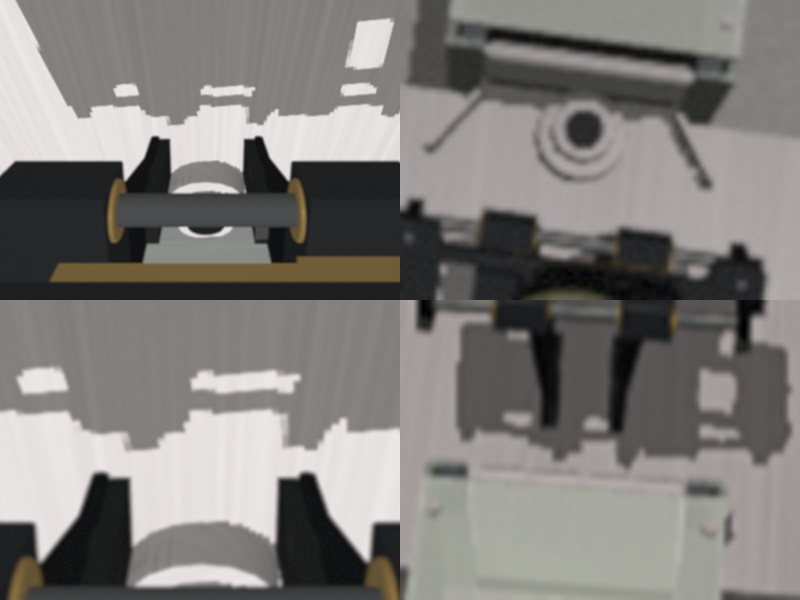

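Run:
```python
from h import *
t=lambda p:(C.T@(p-np.array([Q[0],Q[1],0]))).round(4)
L=lambda n:np.load(f'pics/{n}.npy',allow_pickle=True).item()
s,c,x=L('scene'),L('top'),L('wrist')
print('tips scene',t(atz(s,302.1,251.8,.069)),t(atz(s,318.9,252.2,.069)), t(atz(s,302.1,251.8,.1)))
print('bore top',t(atz(c,335.9,221.7,.09)),'base',t(atz(c,290+578/4-100-.4,190+132/4-.4,.073)))
print('tips wrist',t(atz(x,120+160,150+138,.069)),t(atz(x,120+255,150+138,.069)))
print('wrist base back',t(atz(x,120+206,150+162,.076)))
```

```text
tips scene [-0.0881 -0.023   0.069 ] [-0.0901  0.0146  0.069 ] [-0.0688 -0.0209  0.1   ]
bore top [-0.0168 -0.0045  0.09  ] base [-0.0158 -0.0013  0.073 ]
tips wrist [-0.0738 -0.0278  0.069 ] [-0.0733  0.0234  0.069 ]
wrist base back [-0.0616 -0.0031  0.076 ]
```

```bash
cat >> h.py <<'E'
def tips():
    s=r.camera('scene'); g=s['pixels'].max(2).astype(int); t=lambda p:(C.T@(p-np.array([Q[0],Q[1],0]))).round(4)
    for u in (301,302,303,318,319,320):
        col=g[225:290,u]; d=np.where(col<38)[0]
        if len(d): print(u,225+d.max(),t(atz(s,u,225.5+d.max(),.062)),t(atz(s,u,225.5+d.max(),.08)))
    np.save('pics/scene.npy',s,allow_pickle=True)
E
python3 -c "
from h import *
tips()"
python3 -m jog '[[0.1,0,0.2,0,1],[0.1,0,0.2,0,1],[0.1,0,0.2,0,1],[0.1,0,0.2,0,1],[0,0,0,0,1],[0,0,0,0,1],[0,0,0,0,1],[0,0,0,0,1],[0,0,0,0,1],[0,0,0,0,1]]'
python3 -c "
from h import *
rep([-.06,-.004,.08]); tips()"
```

```text
301 241 [-0.1199 -0.0284  0.062 ] [-0.1082 -0.0272  0.08  ]
302 251 [-0.0932 -0.0238  0.062 ] [-0.082  -0.0226  0.08  ]
303 250 [-0.0961 -0.0218  0.062 ] [-0.0848 -0.0206  0.08  ]
318 252 [-0.0935  0.0124  0.062 ] [-0.0823  0.013   0.08  ]
319 251 [-0.0963  0.0145  0.062 ] [-0.085  0.015  0.08 ]
320 243 [-0.118   0.0152  0.062 ] [-0.1063  0.0157  0.08  ]
time: 24.9
ee_pos: [0.5268, -0.0297, 0.0799]
eef_rot: [0.058, 0.973, -0.007, 0.223]
ft_force: [0.0, -0.6, 0.3]
width: 0.0006
t 24.9 tcp [-0.0804 -0.0009  0.0799] tip [-0.0708 -0.0007  0.0601] xaxis [-0.9    0.006 -0.436] zaxis [ 0.436  0.011 -0.9  ] F [ 0.  -0.6  0.3] w 0.0006
q [ 1.27  0.11 -1.35  2.22  0.37  0.47  1.1 ]
shift cm [-1.84 -0.31  0.88]
301 230 [-0.1502 -0.0312  0.062 ] [-0.138  -0.0298  0.08  ]
302 230 [-0.1504 -0.0289  0.062 ] [-0.1382 -0.0276  0.08  ]
303 230 [-0.1506 -0.0266  0.062 ] [-0.1384 -0.0253  0.08  ]
318 237 [-0.134   0.0095  0.062 ] [-0.1221  0.0101  0.08  ]
319 233 [-0.1453  0.011   0.062 ] [-0.1331  0.0116  0.08  ]
320 231 [-0.151   0.0129  0.062 ] [-0.1388  0.0134  0.08  ]
```

```bash
sed -i 's/(301,302,303,318,319,320)/range(306,316)/' h.py; python3 -c "
from h import *
tips()"
python3 -m jog '[[0.1,-0.2,0.2,0,1],[0.1,-0.2,0.2,0,1],[0,0,0,0,1],[0.1,0,0.2,0,1],[0,0,0,0,1],[0,0,0,0,1],[0,0,0,0,1],[0,0,0,0,1],[0,0,0,0,1],[0,0,0,0,1]]'
python3 -c "
from h import *
rep([-.06,-.004,.08]); tips()"
```

```text
306 239 [-0.1263 -0.0175  0.062 ] [-0.1145 -0.0164  0.08  ]
307 243 [-0.1156 -0.0143  0.062 ] [-0.104  -0.0133  0.08  ]
308 254 [-0.0864 -0.0096  0.062 ] [-0.0753 -0.0087  0.08  ]
309 254 [-0.0866 -0.0074  0.062 ] [-0.0754 -0.0065  0.08  ]
310 253 [-0.0894 -0.0054  0.062 ] [-0.0782 -0.0045  0.08  ]
311 253 [-0.0896 -0.0031  0.062 ] [-0.0784 -0.0023  0.08  ]
312 253 [-0.0898 -0.0009  0.062 ] [-0.0786 -0.0001  0.08  ]
313 254 [-0.0873  0.0016  0.062 ] [-0.0762  0.0024  0.08  ]
314 254 [-0.0875  0.0038  0.062 ] [-0.0763  0.0046  0.08  ]
315 252 [-0.093   0.0057  0.062 ] [-0.0817  0.0064  0.08  ]
time: 26.0
ee_pos: [0.5262, -0.034, 0.0725]
eef_rot: [0.059, 0.973, -0.007, 0.223]
ft_force: [0.2, 0.6, -0.4]
width: 0.0001
t 26.0 tcp [-0.0805 -0.0052  0.0725] tip [-0.0709 -0.0049  0.0527] xaxis [-0.9    0.006 -0.435] zaxis [ 0.436  0.011 -0.9  ] F [ 0.2  0.6 -0.4] w 0.0001
q [ 1.24  0.13 -1.31  2.23  0.42  0.46  1.07]
shift cm [-2.17  0.13  0.22]
306 255 [-0.0834 -0.0139  0.062 ] [-0.0723 -0.0128  0.08  ]
307 255 [-0.0836 -0.0116  0.062 ] [-0.0725 -0.0106  0.08  ]
308 255 [-0.0838 -0.0094  0.062 ] [-0.0727 -0.0084  0.08  ]
309 255 [-0.0839 -0.0072  0.062 ] [-0.0729 -0.0062  0.08  ]
310 255 [-0.0841 -0.0049  0.062 ] [-0.073 -0.004  0.08 ]
311 255 [-0.0843 -0.0027  0.062 ] [-0.0732 -0.0018  0.08  ]
312 256 [-0.0819 -0.0002  0.062 ] [-0.0708  0.0006  0.08  ]
313 254 [-0.0873  0.0016  0.062 ] [-0.0762  0.0024  0.08  ]
314 245 [-0.1115  0.002   0.062 ] [-0.0999  0.0027  0.08  ]
315 242 [-0.1198  0.0036  0.062 ] [-0.1081  0.0044  0.08  ]
```

```bash
python3 -m jog '[[0.1,0,0.2,0,1],[0,0,0,0,1],[0.1,0,0.2,0,1],[0,0,0,0,1],[0,0,0,0,1],[0,0,0,0,1],[0,0,0,0,1],[0,0,0,0,1],[0,0,0,0,1],[0,0,0,0,1]]'
python3 -c "
from h import *
rep([-.06,-.004,.08]); tips()"
```

```text
time: 27.05
ee_pos: [0.5262, -0.034, 0.0676]
eef_rot: [0.059, 0.973, -0.007, 0.223]
ft_force: [0.4, -0.4, -0.5]
width: 0.0006
t 27.05 tcp [-0.0805 -0.0052  0.0676] tip [-0.071  -0.0049  0.0478] xaxis [-0.9    0.006 -0.435] zaxis [ 0.436  0.011 -0.9  ] F [ 0.4 -0.4 -0.5] w 0.0006
q [ 1.21  0.14 -1.28  2.23  0.46  0.45  1.03]
shift cm [-2.39  0.13 -0.22]
306 256 [-0.0808 -0.0137  0.062 ] [-0.0697 -0.0126  0.08  ]
307 256 [-0.081  -0.0114  0.062 ] [-0.0699 -0.0104  0.08  ]
308 256 [-0.0811 -0.0092  0.062 ] [-0.0701 -0.0082  0.08  ]
309 256 [-0.0813 -0.007   0.062 ] [-0.0703 -0.006   0.08  ]
310 256 [-0.0815 -0.0047  0.062 ] [-0.0705 -0.0038  0.08  ]
311 256 [-0.0817 -0.0025  0.062 ] [-0.0706 -0.0016  0.08  ]
312 257 [-0.0792 -0.      0.062 ] [-0.0682  0.0008  0.08  ]
313 256 [-0.082  0.002  0.062] [-0.071   0.0028  0.08  ]
314 246 [-0.1088  0.0022  0.062 ] [-0.0973  0.0029  0.08  ]
315 243 [-0.1171  0.0038  0.062 ] [-0.1054  0.0046  0.08  ]
```

```bash
python3 -m jog '[[-0.3,0,0.15,0,1],[-0.45,0,0.22,0,1],[-0.45,0,0.22,0,1],[-0.45,0,0.22,0,1],[-0.45,0,0.22,0,1],[-0.45,0,0.22,0,1],[-0.45,0,0.22,0,1],[-0.45,0,0.22,0,1],[-0.45,0,0.22,0,1],[-0.2,0,0.1,0,1]]'
python3 - <<'E'
from h import *
rep([-.017,-.004,.068])
a=np.load('pics/top.npy',allow_pickle=True).item()['pixels'].astype(int)
c=snap('top','t8.png'); g=c['pixels'].max(2)
# bore / flange patch
print(g[212:228,326:348:2])
E
```

```text
time: 28.1
ee_pos: [0.5755, -0.0398, 0.0667]
eef_rot: [0.059, 0.973, -0.007, 0.223]
ft_force: [-2.0, -0.3, 1.2]
width: 0.0007
t 28.1 tcp [-0.0309 -0.0052  0.0667] tip [-0.0214 -0.005   0.0469] xaxis [-0.901  0.006 -0.434] zaxis [ 0.435  0.011 -0.901] F [-2.  -0.3  1.2] w 0.0007
q [ 1.    0.28 -1.12  2.12  0.67  0.52  0.89]
shift cm [-1.31  0.12  0.49]
[[ 88  91  88  72  22  12  11  18  79  88  86]
 [ 88  89  94  69  16  14  17  18  75  88  88]
 [ 86  89 124  97  20  15  13  17  71  89  88]
 [ 93  96 142 122  33  29  34  30  82  93  90]
 [124 136 143 134  47  41  42  50 129 113  90]
 [142 160 129 150  69  45  44  88 158 123  99]
 [140 161 103 159 121  68  73 130 163 140 139]
 [123 161  94 143 154 134 137 158 156 160 161]
 [ 98 157 113 108 152 164 164 156 140 169 156]
 [ 62 125 115  73 115 141 147 132 153 168 154]
 [ 33  61  79  54  59  94 114 135 164 164 154]
 [ 33  29  38  33  39 126 147 132 132 129 140]
 [ 42  40  35  38  48 151 165 102  60  64 100]
 [ 39  40  41  41  51 141 155  89  33  33  41]
 [ 39  39  40  40  48 112 124  72  37  42  36]
 [ 42  37  40  41  50 104 108  61  42  40  42]]
```

```bash
python3 -m jog '[[-0.3,0,0.16,0,1],[-0.4,0,0.2,0,1],[-0.4,0,0.2,0,1],[-0.2,0,0.1,0,1],[0,0,0,0,1],[0,0,0,0,1],[0,0,0,0,1],[0,0,0,0,1],[0,0,0,0,1],[0,0,0,0,1]]'
python3 - <<'E'
from h import *
rep([-.017,-.004,.068])
c=snap('top','t9.png'); g=c['pixels'].max(2)
print(g[206:226,320:352:2])
E
```

```text
time: 29.15
ee_pos: [0.5914, -0.0419, 0.0667]
eef_rot: [0.059, 0.973, -0.007, 0.223]
ft_force: [1.0, 0.2, 0.4]
width: 0.0006
t 29.15 tcp [-0.0148 -0.0055  0.0667] tip [-0.0053 -0.0053  0.0469] xaxis [-0.9    0.006 -0.435] zaxis [ 0.435  0.01  -0.9  ] F [1.  0.2 0.4] w 0.0006
q [ 0.96  0.32 -1.08  2.09  0.7   0.54  0.86]
shift cm [ 0.14  0.15 -0.21]
[[ 74  82  93  98 106 118 127 133 144 151 156 155 156 159 157 148]
 [ 68  68  69  72  75  86  93  99 110 121 129 134 145 155 155 154]
 [ 70  71  70  70  70  71  72  73  78  89  97 102 113 124 129 138]
 [ 72  70  71  69  71  71  70  71  72  73  74  74  81  91  97 105]
 [ 69  70  70  69  69  68  72  72  71  71  70  69  70  71  70  75]
 [ 71  71  70  70  71  69  70  72  71  70  70  70  69  68  71  71]
 [ 68  67  68  68  68  68  72  72  69  69  71  70  71  71  70  70]
 [ 54  58  52  52  61  66  69  68  71  70  71  71  70  72  71  70]
 [ 40  54  31  36  43  49  56  60  67  69  70  70  70  73  72  73]
 [ 65  60  39  34  34  32  33  38  52  60  66  58  63  69  69  70]
 [ 81  74  39  38  32  36  34  31  39  45  52  40  42  52  54  62]
 [107  89  41  40  40  38  35  34  56  58  64  35  31  31  36  44]
 [102  83  40  43  42  41  42  42  68  78  73  39  34  35  34  32]
 [ 94  72  40  40  41  37  42  43  87  92  73  42  41  40  41  37]
 [131  78  40  40  38  39  43  41  84  90  77  41  37  40  42  41]
 [122  69  41  40  40  41  41  42  58  70  76  38  39  39  39  43]
 [ 58  46  35  35  39  39  39  41  44  47  56  40  40  41  40  41]
 [ 40  44  38  38  29  31  35  34  37  20  50  41  41  40  39  42]
 [ 43  47  43  45  41  36  34  33  32  22  46  36  47  43  41  41]
 [ 46  45  43  42  50  35  26  22  23  24  35  36  45  38  40  50]]
```

The push force dropped to about zero and the flange is no longer in front of the flap, so it has probably fallen in. I'll withdraw along the deck and then raise the fingers.

```bash
python3 -m jog '[[0.4,0,-0.2,0,1],[0.9,0,-0.44,0,1],[1.3,0,-0.65,0,1],[1.3,0,-0.65,0,1],[1.3,0,-0.65,0,1],[1.3,0,-0.8,0,1],[1,0,-1.5,0,1],[0.5,0,-2,0,1],[0.5,0,-2.5,0,1],[0,0,0,0,1]]'
python3 - <<'E'
from h import *
rep()
old=cv2.imread('pics/scene1.png')[:,:,::-1].astype(int); ot=cv2.imread('pics/top1.png')[:,:,::-1].astype(int)
s=snap('scene','s10.png')['pixels'].astype(int); c=snap('top','t10.png')['pixels'].astype(int)
# diff inside the box region (scene) and at the doorway (top)
for n,a,b,(v0,v1,u0,u1) in [('scene box',old,s,(262,390,258,350)),('top box',ot,c,(105,215,300,388))]:
    d=np.abs(a-b).max(2)[v0:v1,u0:u1]; k=(d>20).astype(np.uint8); N,l,st,ce=cv2.connectedComponentsWithStats(k)
    print(n,[(st[i].tolist(),ce[i].round().tolist()) for i in range(1,N) if st[i][4]>8])
g=s.max(2); print(g[268:296:2,284:340:4])
E
```

```text
time: 30.2
ee_pos: [0.4779, -0.0351, 0.0898]
eef_rot: [0.062, 0.976, -0.014, 0.209]
ft_force: [0.1, -0.6, -0.4]
width: 0.0005
t 30.2 tcp [-0.1284 -0.0119  0.0898] tip [-0.1194 -0.0121  0.0697] xaxis [-0.912  0.009 -0.41 ] zaxis [ 0.41  -0.007 -0.912] F [ 0.1 -0.6 -0.4] w 0.0005
q [ 1.24 -0.21 -1.2   2.3  -0.3   0.52  1.68]
scene box [([33, 62, 23, 23, 400], [44.0, 73.0])]
top box []
[[169 169 169 170 169 169 170 168 170 165 164 166 165 130]
 [169 169 170 170 170 169 169 170 171 169 170 169 168 167]
 [171 169 170 170 170 169 169 170 169 169 170 169 169 166]
 [171 170 170 169 169 170 170 170 170 169 169 169 169 162]
 [172 170 169 170 169 169 169 169 169 169 170 170 169 161]
 [174 170 170 169 169 169 170 170 169 169 169 170 169 165]
 [175 172 171 170 170 170 170 170 170 169 169 169 169 164]
 [171 171 172 172 171 170 170 170 169 169 170 169 169 163]
 [170 171 171 171 171 170 170 170 169 169 170 169 169 162]
 [163 163 167 169 171 169 171 170 170 168 169 169 169 162]
 [162 155 153 154 155 157 160 162 164 166 168 169 170 162]
 [170 170 168 167 163 161 159 155 153 153 152 154 158 162]
 [173 170 179 182 179 179 173 180 171 167 165 162 159 162]
 [174 171 176 176 176 178 178 179 181 176 177 179 181 162]]
```

The scene camera shows one new patch, 23×23 px (the flange's size), inside the box at (302,335). The flap area matches the first picture. Next I'll raise the tool clear and check the other objects.

```bash
python3 -m jog '[[0,0,-1.5,0,1],[0,0,-2.5,0,1],[0,0,-2.5,0,1],[0,0,-2.5,0,1],[0,0,-2.5,0,1],[0,0,-1,0,1],[0,0,0,0,1],[0,0,0,0,1],[0,0,0,0,1],[0,0,0,0,1]]'
python3 - <<'E'
from h import *
rep()
for n in('scene','top'):
    a=cv2.imread(f'pics/{n}1.png').astype(int)[:,:,::-1]; b=snap(n,n+'11.png')['pixels'].astype(int)
    # compare objects by chroma/brightness-insensitive edges: report mean diff in patches
    P={'scene':dict(sleeve=(377,232,14),pot=(118,312,30),mug=(133,252,25),jar=(215,360,22),ring=(433,354,18),discs=(523,297,30),driver=(485,215,25),t1=(212,195,12),t2=(192,233,12),t3=(186,297,12),flap=(310,278,25)),
       'top':dict(sleeve=(261,271,14),jar=(417,158,18),ring=(227,166,16),discs=(129,216,28),flap=(340,208,28),pot=(513,200,24),mug=(512,267,22))}[n]
    for k,(u,v,h) in P.items():
        A=a[v-h:v+h,u-h:u+h]; B=b[v-h:v+h,u-h:u+h]; sh,_=cv2.phaseCorrelate(A.max(2).astype(np.float64),B.max(2).astype(np.float64)); print(n,k,'frac changed',round((np.abs(A-B).max(2)>20).mean(),3),'shift',np.round(sh,2))
E
```

```text
time: 31.3
ee_pos: [0.4208, -0.0326, 0.1909]
eef_rot: [0.062, 0.979, -0.019, 0.192]
ft_force: [0.2, 0.7, -0.4]
width: 0.0005
t 31.3 tcp [-0.1854 -0.0162  0.1909] tip [-0.1771 -0.0165  0.1705] xaxis [-0.926  0.006 -0.379] zaxis [ 0.378 -0.017 -0.925] F [ 0.2  0.7 -0.4] w 0.0005
q [ 0.83 -0.49 -0.71  2.27 -0.38  0.88  1.75]
scene sleeve frac changed 0.02 shift [-0.09 -0.11]
scene pot frac changed 0.0 shift [0.07 0.02]
scene mug frac changed 0.0 shift [ 0.03 -0.  ]
scene jar frac changed 0.0 shift [0.47 0.54]
scene ring frac changed 0.0 shift [ 0.06 -0.01]
scene discs frac changed 0.0 shift [-0.02 -0.01]
scene driver frac changed 0.0 shift [ 0.04 -0.04]
scene t1 frac changed 0.0 shift [-0.16  0.01]
scene t2 frac changed 0.0 shift [-0.02 -0.03]
scene t3 frac changed 0.0 shift [-0.03  0.11]
scene flap frac changed 0.0 shift [-0.01 -0.08]
top sleeve frac changed 0.0 shift [-0.05  0.01]
top jar frac changed 0.0 shift [-0.1   0.12]
top ring frac changed 0.0 shift [ 0.11 -0.07]
top discs frac changed 0.0 shift [ 0.   -0.04]
top flap frac changed 0.01 shift [0.01 0.  ]
top pot frac changed 0.0 shift [-0.   -0.05]
top mug frac changed 0.0 shift [0.48 0.52]
```

```bash
python3 -c "
from bench import r
print(r.close_job(), r.read_state()['time'])"
```

```text
the job is handed in; nothing more can be done
the job is handed in; nothing more can be done
```

The flange is in the catch box, the flap has fallen shut, and the job was handed in at about 31 s of the 45 s allowed.

**What I did:** I slid the flange sideways with the partly open fingertips. I then leaned the tool about 25° at the limit of its reach so the gripper's body would clear the box. From there I pushed the flange through the flap until it dropped, drew the fingers back and raised them.

**Last checks:**
- **Flange:** the scene camera shows a new object the size of the flange inside the box, and the push force went from about 2 N to zero.
- **Flap and other objects:** the flap and every listed object I was to leave match the first pictures in place and appearance. Two sub-pixel shift readings (jar in the scene view, mug in the top view) came with no changed pixels, so I took them as noise.
- **Robot:** it stands clear of everything, with no contact force.

**What disagreed:**
- **Fingertip height:** the tips sat roughly 15–20 mm further back along the fingers than `r.tip_extent` implies. The first pushes therefore probably acted on the neck instead of the wide lower part.
- **Extra push:** the first push at the flap stopped about 25 mm short, with the flange still upright in front of it. I backed off, closed and lowered the fingers, and finished with a second push.
- **Joint limits:** joints 2 and 4 came very close to their limits while the tool was leaned (-0.499 of -0.5 and 2.416 of 2.42 at one check). I did not see either go past.

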